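Find the rattling can and hold it up

ROBOT

A 6-joint arm with a two-finger parallel gripper is mounted at the origin on the work surface. World frame = base frame: x ahead of the robot, y to its left, z up, the work surface at z = 0. Lengths are in m, angles in rad, forces in N, time in s.
With the tool pointing down it reaches from about 0.3 to 0.75 m from the base axis. Payload 8.5 kg.
Tool frame: the origin (TCP) lies on the centre line of the jaws, within the pads' length; the fingertips stand 17 mm ahead of it and the grasp point (between the pads) lies 2 mm behind it; z points along the fingers, y is the line along which they close (so a half turn about z gives the same grasp; the last joint's range is limited). The gripper opens to 85 mm and grips with 20 to 120 N. Pads are 22 mm wide; open, the fingers measure 114 mm over their backs; the gripper's body (76 mm by 85 mm) begins 54 mm behind the grasp point. The pads swing forward as they close: fully open they stand 13 mm farther back than shut.
Start: joints at [1.113, 0.381, 1.297, -0, 1.464, -0.215], TCP at [0.132, 0.534, 0.248] pointing down, gripper open.
Joint ranges: [-3.11, 3.11], [-0.89, 2.33], [0.22, 2.48], [-1.42, 4.56], [0.17, 2.85], [-2.88, 2.88]. Speed limits (rad/s): [2.39, 2.39, 3.14, 3.14, 3.14, 3.14].

INTERFACE

Orientations are given as a unit quaternion [w, x, y, z].
In Python, from bench import arm gives the robot as it stands.
- The arm moves only by the tool carry_out, never from a script. Its argument "motion" is a list of rows, each an object of numbers: "grip": the opening, from -1 (shut) to 1 (fully open); "x", "y", "z": the shift along the world's x, y, z in m; "rx", "ry", "rz": the turn, a rotation vector about the world's x, y, z in rad. A call has 1 to 12 rows; each row shifts and turns the commanded pose from where the row before left it; what a row does not reach is not made up. A row lasts 1/8 s, in which the tool goes at most 62.5 mm and 10.7 degrees, less where a joint would pass 70% of its speed; a pose out of reach is approached as far as the arm can. A call is refused whole if a number of a shift passes 0.0625 or a number of a turn 0.188, either way. A call with a gripper value outside its range is refused whole. The fingers move at their own pace and stop on an object; the grip force is fixed at half the most. Time passes only in rows, so rows that do not move let the fingers close. It gives the time, the measured TCP pose, the force, the opening and the grip force at its end, in the units of the state.
- arm.observe(): the state, without advancing time (a new reading comes with each control period).
- arm.read_camera(name): name is "scene" or "top" or "wrist"; returns a dict with "color" (384x512x3 uint8, blue, green, red), "mtx" (3x3 intrinsics, pixels), "dist_coeffs" ([k1, k2, p1, p2, k3] as OpenCV has them; the pictures are not rectified), "extrinsics" (4x4, takes a point from camera to world coordinates); the wrist camera has in their place "T_tool_cam" (4x4, takes a point from camera to tool coordinates, whose origin is the TCP and whose axes are the flange's). Camera axes: x right, y up, looking along -z (the intrinsics and any distortion apply to the point x, -y, -z); pixel columns grow to the right and rows downward; lengths in m; the calibration is good to about 2 mm. A picture is of the moment at which its call begins: read the wrist's pose just before it. There is no depth.
- arm.job_done(): hands the job in; it is judged then, once.
Trained networks look in the newest picture that a camera, given by its name, has taken for a name from the list of things; names that differ only in an ending like _2 or _b are one class to them, and where a whole thing is asked for, a point or a joint stands for the part that bears it (a point fixed in the world has none). Each returns a list of dicts, best first, with "p" (0 to 1); they miss things now and then, are a little off and sometimes report something else, mostly with a low value. They report only what shows in the picture. A call takes as long as a camera call. They do not tell look-alikes from the thing itself.
- arm.outline_of(camera, query): "region" (384x512 bool, what is visible of it) and "extent" ([left, top, right, bottom] in pixels, round what is visible of it).
The state is a dict: "time": time; "q": joint angles; "qd": joint speeds; "tau": joint torques, N m; "tcp_pos": TCP position; "ee_rot": TCP orientation; "contact_force": force on the tool from outside, world axes, zero at the start; "ft_torque": the same for the moment, N m; "opening": finger opening in m; "gripper_force": force on a finger pad.
Only numpy, scipy, OpenCV 4.12 (cv2) and the standard library are available. Lean on these libraries where they do the work, as an engineer would, in place of code of your own. Each camera call takes 0.05 s, during which the arm holds its last target. There are 200 camera calls.

TASK

One of the three sealed cans has its steel ball loose inside: find it by shaking them one at a time, standing the silent ones back upright where they were. Finish while still holding the one that rattles, upright and still, about 20 cm above the middle of the white tray; do not put it down or let it go. Leave everything else on the bench alone.

Things in the scene. Friction and masses are not known exactly. Their poses are not given: they have to be found in the camera images.
- can_1: sealed round can, the left (+y) one of three that look alike: white plastic, upright straight cylinder 60 mm in diameter and 78 mm tall; its grey ribbed cap (top 8 mm, same diameter) never comes off. Origin at the centre of its underside, z up along the can. 0.24 to 0.33 kg with contents; the weight tells nothing of them
- can_1_mid (a point): centre of can_1, 39 mm above its underside. Inside: a 160 g steel ball, bedded tight in foam in two cans; in the third (any of them) it is loose, 34 mm wide, with 20 mm to roll across and 32 mm up. It knocks on the walls when the held can is jerked or tipped to and fro by 0.1 to 0.2 rad: jolts of 5 N or more (0.4 N m at the wrist), some within 0.4 s after the hand stops
- can_2: sealed round can, the middle one of three that look alike: white plastic, upright straight cylinder 60 mm in diameter and 78 mm tall; its grey ribbed cap (top 8 mm, same diameter) never comes off. Origin at the centre of its underside, z up along the can. 0.24 to 0.33 kg with contents; the weight tells nothing of them
- can_2_mid (a point): centre of can_2, 39 mm above its underside. Inside: a 160 g steel ball, bedded tight in foam in two cans; in the third (any of them) it is loose, 34 mm wide, with 20 mm to roll across and 32 mm up. It knocks on the walls when the held can is jerked or tipped to and fro by 0.1 to 0.2 rad: jolts of 5 N or more (0.4 N m at the wrist), some within 0.4 s after the hand stops
- can_3: sealed round can, the right (-y) one of three that look alike: white plastic, upright straight cylinder 60 mm in diameter and 78 mm tall; its grey ribbed cap (top 8 mm, same diameter) never comes off. Origin at the centre of its underside, z up along the can. 0.24 to 0.33 kg with contents; the weight tells nothing of them
- can_3_mid (a point): centre of can_3, 39 mm above its underside. Inside: a 160 g steel ball, bedded tight in foam in two cans; in the third (any of them) it is loose, 34 mm wide, with 20 mm to roll across and 32 mm up. It knocks on the walls when the held can is jerked or tipped to and fro by 0.1 to 0.2 rad: jolts of 5 N or more (0.4 N m at the wrist), some within 0.4 s after the hand stops
- tray_mid (a point): middle of the floor of the white open tray fixed to the bench beyond the cans; the tray is 150 mm (its x) by 200 mm (its y), rim 18 mm above the bench; the point lies 6 mm above the bench
- dropper: bystander, loose, to be left alone: white dropper bottle, 34 mm across, 96 mm tall with its pointed nozzle, between can_2 and can_1. Origin at the centre of its underside
- cup_a: bystander, loose, to be left alone: small clear specimen cup with green lid, 50 mm across the lid, 45 mm tall, between can_2 and can_3. Origin at the centre of its underside
- cup_b: bystander, loose, to be left alone: larger clear specimen cup with green lid, 68 mm across the lid, 60 mm tall. Origin at the centre of its underside
- slidebox: bystander, loose, to be left alone: slide box, 80 x 35 x 38 mm, card below and green on top. Origin at the centre of its underside
- dish: bystander, loose, to be left alone: closed clear petri dish, 76 mm across, 17 mm tall. Origin at the centre of its underside
- weight: bystander, loose, to be left alone: brass balance weight, 24 mm across, 36 mm tall. Origin at the centre of its underside
- reel: bystander, loose, to be left alone: reel of label tape lying flat, 54 mm across, 19 mm tall. Origin at the centre of its underside
Not all that is in view belongs to the job. Leave any purple look-alike of the can_3 alone.

How it is judged:
By the outcome, as a careful person would: the job done as asked, in the order asked, and still so for the second after the job is handed in, while the arm keeps its last pose, push and grip.
It also fails if it takes over 72 s, if anything falls off the work surface, if the arm or the gripper's body presses on something with over 40 N, if the wrist force passes 120 N, or if a joint passes its speed limit or range.

## Working session

There is one attempt and no reset: what is moved stays moved. The work goes in short steps, Python scripts to look and compute and a tool call to move; the robot and the scene stay as the last step left them, time stands still between calls to the robot, and variables do not carry over. Pictures are saved under pics/ and viewed, at most 10 in all, crops included, and the job is handed in when it is done.

Besides the shell and the picture viewer there is one more tool, called after "Request:" as name(argument=value, ...), one argument or row to a line, values as JSON. carry_out: Moves the arm, as the interface text tells. Its arguments: {"type":"object","properties":{"motion":{"type":"array","items":{"type":"object","properties":{"grip":{"type":"number"},"x":{"type":"number"},"y":{"type":"number"},"z":{"type":"number"},"rx":{"type":"number"},"ry":{"type":"number"},"rz":{"type":"number"}}}}},"required":["motion"]}

```bash
mkdir -p pics; cat > h.py <<'E'
import numpy as np, cv2
from bench import arm
def ray(c,uv):
    p=cv2.undistortPoints(np.array([[uv]],float),np.array(c["mtx"]),np.array(c["dist_coeffs"]))[0,0]
    E=np.array(c["extrinsics"]); d=E[:3,:3]@np.array([p[0],-p[1],-1]); return E[:3,3],d
def at(c,uv,z):
    o,d=ray(c,uv); return o+d*(z-o[2])/d[2]
def proj(c,P):
    E=np.linalg.inv(np.array(c["extrinsics"])); p=E[:3,:3]@np.array(P)+E[:3,3]
    return cv2.projectPoints(np.array([[p[0],-p[1],-p[2]]]),np.zeros(3),np.zeros(3),np.array(c["mtx"]),np.array(c["dist_coeffs"]))[0][0,0]
E
python3 - <<'E'
from h import *
s=arm.observe(); print({k:np.round(v,3) for k,v in s.items()})
ims=[]
for n in("top","scene"):
    c=arm.read_camera(n); cv2.imwrite(f"pics/{n}0.png",c["color"]); print(n,np.round(c["extrinsics"],3).tolist())
    for q in("can_1","dropper","cup_a","slidebox","dish","weight","reel","tray_mid"):
        for r in arm.outline_of(n,q):
            e=r["extent"]; m=r["region"]; v,u=np.nonzero(m)
            if r["p"]>.2: print(n,q,round(r["p"],2),np.round(e),np.round(at(c,(u.mean(),v.mean()),.04),3)[:2])
E
```

```text
{'time': np.float64(0.0), 'q': array([ 1.113,  0.381,  1.298, -0.   ,  1.464, -0.215]), 'qd': array([ 0.001, -0.001,  0.001,  0.001, -0.   , -0.   ]), 'tau': array([-0.0000e+00, -4.4846e+01, -2.3128e+01, -0.0000e+00,  5.0000e-03,
       -0.0000e+00]), 'tcp_pos': array([0.132, 0.534, 0.248]), 'ee_rot': array([-0.   ,  0.121,  0.993, -0.001]), 'contact_force': array([-0.107, -0.142,  0.939]), 'ft_torque': array([-0.019, -0.028, -0.071]), 'gripper_force': np.float64(0.0), 'opening': np.float64(0.086)}
top [[0.014, 0.982, -0.187, 0.295], [-1.0, 0.014, 0.002, 0.007], [0.004, 0.187, 0.982, 1.127], [0.0, 0.0, 0.0, 1.0]]
top can_1 0.88 [150. 199. 171. 224.] [0.433 0.302]
top can_1 0.7 [331. 200. 356. 222.] [ 0.447 -0.288]
top can_1 0.64 [321. 163. 345. 189.] [ 0.552 -0.251]
top can_1 0.62 [331. 235. 354. 256.] [ 0.335 -0.273]
top can_1 0.55 [256. 201. 278. 219.] [ 0.44  -0.034]
top dropper 0.69 [198. 205. 212. 219.] [0.434 0.155]
top dropper 0.41 [333. 197. 358. 219.] [ 0.448 -0.288]
top dropper 0.25 [213. 129. 275. 178.] [0.632 0.034]
top cup_a 0.62 [151. 128. 181. 155.] [0.666 0.291]
top s
[... 756 characters left out ...]

scene dropper 0.62 [310. 215. 330. 235.] [0.438 0.161]
scene cup_a 0.65 [270. 305. 298. 343.] [0.665 0.296]
scene cup_a 0.6 [243. 147. 259. 168.] [ 0.434 -0.128]
scene cup_a 0.36 [307. 214. 330. 239.] [0.437 0.161]
scene cup_a 0.32 [346. 247. 374. 284.] [0.43  0.304]
scene cup_a 0.28 [208. 117. 227. 142.] [ 0.444 -0.285]
scene cup_a 0.23 [178. 202. 274. 288.] [0.65  0.058]
scene slidebox 0.89 [147. 158. 175. 182.] [ 0.67 -0.25]
scene dish 0.77 [127. 131. 152. 152.] [ 0.661 -0.4  ]
scene weight 0.62 [334. 322. 345. 336.] [0.58  0.384]
scene reel 0.61 [370. 305. 392. 330.] [0.486 0.431]
scene reel 0.27 [310. 218. 330. 239.] [0.44  0.162]
scene tray_mid 0.82 [181. 200. 274. 285.] [0.65  0.057]
```

View pics/top0.png

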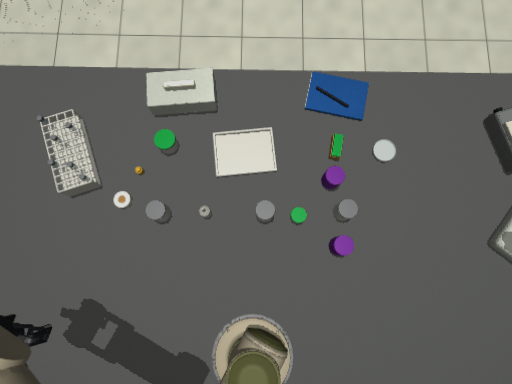

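View pics/scene0.png

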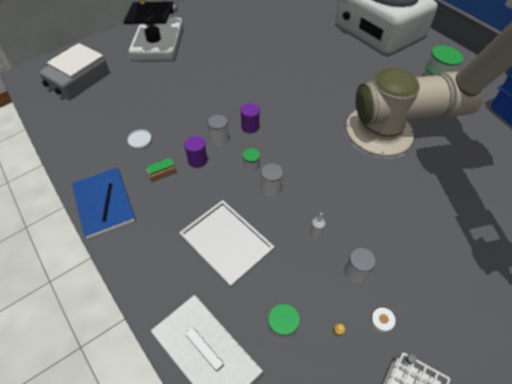

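The top view shows grey cans at about (157,211), (265,211) and (347,210). The purple look-alikes are at (334,177) and (343,246), and the tray is at (245,152). The scene view agrees. I'll start with can_1.

Request:
carry_out(
  motion=[
    {"x": 0.05,"y": -0.0385,"z": -0.018,"rz": 0.122,"grip": 1},
    {"x": 0.05,"y": -0.0385,"z": -0.018,"rz": 0.121,"grip": 1},
    {"x": 0.05,"y": -0.0385,"z": -0.018,"grip": 1},
    {"x": 0.05,"y": -0.0385,"z": -0.018,"grip": 1},
    {"x": 0.05,"y": -0.0385,"z": -0.018,"grip": 1},
    {"x": 0.05,"y": -0.0385,"z": -0.018,"grip": 1},
    {"grip": 1},
    {"grip": 1},
  ],
)

```text
validation failed for argument at $.mo...
```

```bash
cat >> h.py <<'E'
from scipy.spatial.transform import Rotation as R
def wrist():
    s=arm.observe(); c=arm.read_camera("wrist"); w,x,y,z=s["ee_rot"]
    T=np.eye(4); T[:3,:3]=R.from_quat([x,y,z,w]).as_matrix(); T[:3,3]=s["tcp_pos"]
    c["extrinsics"]=T@np.array(c["T_tool_cam"]); return s,c
def st():
    s=arm.observe(); return [np.round(s[k],3).tolist() for k in("time","tcp_pos","ee_rot","contact_force","ft_torque","opening","gripper_force")]
def look(name):
    s,c=wrist(); cv2.imwrite(f"pics/{name}.png",c["color"])
    for r in arm.outline_of("wrist","can_1"):
        v,u=np.nonzero(r["region"])
        cap=at(c,cv2.minEnclosingCircle(np.column_stack([u,v]).astype(np.float32))[0],.078)
        print(round(r["p"],2),np.round(r["extent"]),np.round(at(c,(u.mean(),v.mean()),.06),4)[:2],np.round(cap,4)[:2])
    return s,c
E
python3 - <<'E'
from h import *
print(st())
s,c=look("w1")
for P in([.4315,.303,.078],[.4615,.303,.078],[.4315,.333,.078],[.4315,.303,0]):print(P,np.round(proj(c,P)))
print(R.from_quat(s["ee_rot"][[1,2,3,0]]).as_matrix().round(3))
E
```

```text
[0.9, [0.132, 0.534, 0.248], [0.0, 0.121, 0.993, 0.0], [0.166, 0.366, -0.489], [0.003, -0.013, -0.018], 0.085, 0.0]
[0.4315, 0.303, 0.078] [142. 428.]
[0.4615, 0.303, 0.078] [149. 444.]
[0.4315, 0.333, 0.078] [163. 425.]
[0.4315, 0.303, 0] [159. 379.]
[[-0.971  0.24   0.   ]
 [ 0.24   0.971  0.   ]
 [-0.     0.    -1.   ]]
```

View pics/w1.png

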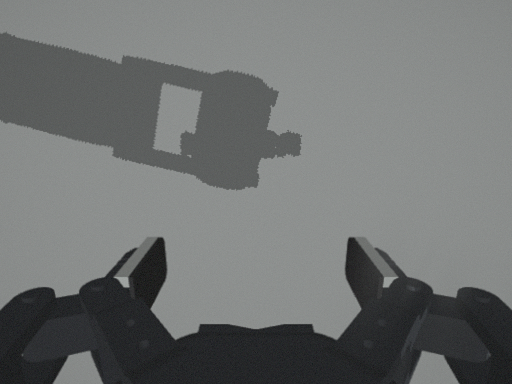

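The move was refused, so the wrist picture shows only bare bench. I'll retry with every field filled in.

Request:
carry_out(
  motion=[
    {"x": 0.05,"y": -0.0385,"z": -0.018,"rx": 0.0,"ry": 0.0,"rz": 0.122,"grip": 1.0},
    {"x": 0.05,"y": -0.0385,"z": -0.018,"rx": 0.0,"ry": 0.0,"rz": 0.121,"grip": 1.0},
    {"x": 0.05,"y": -0.0385,"z": -0.018,"rx": 0.0,"ry": 0.0,"rz": 0.0,"grip": 1.0},
    {"x": 0.05,"y": -0.0385,"z": -0.018,"rx": 0.0,"ry": 0.0,"rz": 0.0,"grip": 1.0},
    {"x": 0.05,"y": -0.0385,"z": -0.018,"rx": 0.0,"ry": 0.0,"rz": 0.0,"grip": 1.0},
    {"x": 0.05,"y": -0.0385,"z": -0.018,"rx": 0.0,"ry": 0.0,"rz": 0.0,"grip": 1.0},
    {"x": 0.0,"y": 0.0,"z": 0.0,"rx": 0.0,"ry": 0.0,"rz": 0.0,"grip": 1.0},
  ],
)

```text
time: 1.88
tcp_pos: [0.4204, 0.3113, 0.1442]
ee_rot: [-0.001, 0.002, 1.0, -0.001]
contact_force: [0.1, 1.1, 0.4]
opening: 0.0856
gripper_force: 0.0
```

```bash
python3 - <<'E'
from h import *
arm.read_camera("top")
print(st())
s,c=look("w2")
E
```

```text
[1.925, [0.419, 0.313, 0.145], [-0.001, 0.002, 1.0, -0.0], [-0.681, 0.034, -0.17], [-0.007, 0.012, 0.002], 0.086, 0.0]
0.62 [196. 167. 287. 272.] [0.432  0.3044] [0.4238 0.3055]
```

View pics/w2.png

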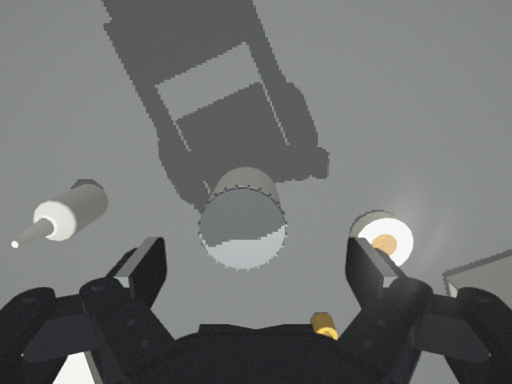

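The wrist picture shows can_1's cap centred at about (243,228), with the dropper on the left and the reel on the right, both clear of the jaws. I'll compute the cap centre.

```bash
python3 - <<'E'
from h import *
s,c=wrist(); print(s["tcp_pos"].round(4), at(c,(243,228),.078).round(4))
E
```

```text
[0.4175 0.3143 0.1457] [0.4299 0.307  0.078 ]
```

Request:
carry_out(
  motion=[
    {"x": 0.0125,"y": -0.008,"z": 0.0,"rx": 0.0,"ry": 0.0,"rz": 0.0,"grip": 1.0},
    {"x": 0.0,"y": 0.0,"z": -0.02,"rx": 0.0,"ry": 0.0,"rz": 0.0,"grip": 1.0},
    {"x": 0.0,"y": 0.0,"z": -0.02,"rx": 0.0,"ry": 0.0,"rz": 0.0,"grip": 1.0},
    {"x": 0.0,"y": 0.0,"z": 0.0,"rx": 0.0,"ry": 0.0,"rz": 0.0,"grip": 1.0},
    {"x": 0.0,"y": 0.0,"z": 0.0,"rx": 0.0,"ry": 0.0,"rz": 0.0,"grip": 1.0},
  ],
)

```text
time: 2.7
tcp_pos: [0.4309, 0.3061, 0.1063]
ee_rot: [0.001, -0.0, 1.0, 0.0]
contact_force: [0.1, 0.2, -0.1]
opening: 0.0854
gripper_force: 0.0
```

Request:
carry_out(
  motion=[
    {"x": 0.0,"y": 0.0,"z": -0.022,"rx": 0.0,"ry": 0.0,"rz": 0.0,"grip": 1.0},
    {"x": 0.0,"y": 0.0,"z": -0.022,"rx": 0.0,"ry": 0.0,"rz": 0.0,"grip": 1.0},
    {"x": 0.0,"y": 0.0,"z": -0.02,"rx": 0.0,"ry": 0.0,"rz": 0.0,"grip": 1.0},
    {"x": 0.0,"y": 0.0,"z": 0.0,"rx": 0.0,"ry": 0.0,"rz": 0.0,"grip": 1.0},
    {"x": 0.0,"y": 0.0,"z": 0.0,"rx": 0.0,"ry": 0.0,"rz": 0.0,"grip": 1.0},
    {"x": 0.0,"y": 0.0,"z": 0.0,"rx": 0.0,"ry": 0.0,"rz": 0.0,"grip": -1.0},
    {"x": 0.0,"y": 0.0,"z": 0.0,"rx": 0.0,"ry": 0.0,"rz": 0.0,"grip": -1.0},
    {"x": 0.0,"y": 0.0,"z": 0.0,"rx": 0.0,"ry": 0.0,"rz": 0.0,"grip": -1.0},
    {"x": 0.0,"y": 0.0,"z": 0.0,"rx": 0.0,"ry": 0.0,"rz": 0.0,"grip": -1.0},
    {"x": 0.0,"y": 0.0,"z": 0.0,"rx": 0.0,"ry": 0.0,"rz": 0.0,"grip": -1.0},
  ],
)

```text
time: 3.95
tcp_pos: [0.4309, 0.3059, 0.0427]
ee_rot: [0.001, -0.0, 1.0, 0.0]
contact_force: [-1.2, -2.3, 7.7]
opening: 0.0583
gripper_force: 63.7
```

Request:
carry_out(
  motion=[
    {"x": 0.0,"y": 0.0,"z": 0.04,"rx": 0.0,"ry": 0.0,"rz": 0.0,"grip": -1.0},
    {"x": 0.0,"y": 0.0,"z": 0.04,"rx": 0.0,"ry": 0.0,"rz": 0.0,"grip": -1.0},
    {"x": 0.0,"y": 0.0,"z": 0.04,"rx": 0.0,"ry": 0.0,"rz": 0.0,"grip": -1.0},
    {"x": 0.0,"y": 0.0,"z": 0.0,"rx": 0.0,"ry": 0.0,"rz": 0.0,"grip": -1.0},
    {"x": 0.0,"y": 0.0,"z": 0.0,"rx": 0.0,"ry": 0.0,"rz": 0.0,"grip": -1.0},
    {"x": 0.0,"y": 0.0,"z": 0.0,"rx": 0.0,"ry": 0.0,"rz": 0.0,"grip": -1.0},
  ],
)

```text
time: 4.7
tcp_pos: [0.4299, 0.3056, 0.1601]
ee_rot: [-0.001, -0.0, 1.0, -0.001]
contact_force: [-0.2, 0.0, -3.6]
opening: 0.0584
gripper_force: 66.8
```

```bash
cat >> h.py <<'E'
def listen(n=12):
    F=[]
    for i in range(n):
        s=arm.observe(); F.append(np.r_[s["time"],s["tcp_pos"],s["contact_force"],s["ft_torque"]]); arm.read_camera("wrist")
    F=np.array(F); print(F.round(3)); print("std",F.std(0).round(3)[4:],"mean",F.mean(0).round(3)[4:])
E
python3 -c "
from h import *
listen(5);print(st())"
```

```text
[[ 4.700e+00  4.300e-01  3.060e-01  1.600e-01 -2.250e-01  6.000e-03
  -3.566e+00  2.400e-02  7.000e-03  3.900e-02]
 [ 4.750e+00  4.300e-01  3.060e-01  1.600e-01  9.500e-01 -7.090e-01
  -2.328e+00  4.300e-02  2.500e-02 -1.200e-02]
 [ 4.800e+00  4.300e-01  3.060e-01  1.600e-01 -2.100e-02 -1.130e-01
  -3.913e+00 -2.400e-02 -3.300e-02  4.400e-02]
 [ 4.850e+00  4.300e-01  3.060e-01  1.610e-01  5.960e-01 -1.460e-01
  -2.343e+00  1.000e-03 -1.500e-02 -5.700e-02]
 [ 4.900e+00  4.300e-01  3.060e-01  1.610e-01  6.520e-01 -4.820e-01
  -2.964e+00  4.300e-02  3.600e-02  3.000e-03]]
std [0.441 0.265 0.638 0.026 0.025 0.037] mean [ 3.900e-01 -2.890e-01 -3.023e+00  1.700e-02  4.000e-03  3.000e-03]
[4.95, [0.43, 0.306, 0.161], [-0.0, -0.0, 1.0, -0.0], [0.064, -0.372, -2.109], [-0.028, -0.001, 0.041], 0.058, 66.758]
```

Request:
carry_out(
  motion=[
    {"x": 0.0,"y": 0.0,"z": 0.0,"rx": 0.17,"ry": 0.0,"rz": 0.0,"grip": -1.0},
    {"x": 0.0,"y": 0.0,"z": 0.0,"rx": -0.17,"ry": 0.0,"rz": 0.0,"grip": -1.0},
    {"x": 0.0,"y": 0.0,"z": 0.0,"rx": -0.17,"ry": 0.0,"rz": 0.0,"grip": -1.0},
    {"x": 0.0,"y": 0.0,"z": 0.0,"rx": 0.17,"ry": 0.0,"rz": 0.0,"grip": -1.0},
    {"x": 0.0,"y": 0.0,"z": 0.0,"rx": 0.17,"ry": 0.0,"rz": 0.0,"grip": -1.0},
    {"x": 0.0,"y": 0.0,"z": 0.0,"rx": -0.17,"ry": 0.0,"rz": 0.0,"grip": -1.0},
  ],
)

```text
time: 5.7
tcp_pos: [0.4307, 0.3027, 0.161]
ee_rot: [-0.002, 0.003, 1.0, -0.0]
contact_force: [-0.4, -0.3, -4.2]
opening: 0.0584
gripper_force: 66.8
```

```bash
python3 -c "
from h import *
listen(12)"
```

```text
[[ 5.7    0.431  0.303  0.161 -0.366 -0.257 -4.206 -0.053  0.049 -0.021]
 [ 5.75   0.431  0.305  0.162 -1.845  1.57  -2.676  0.043  0.122  0.033]
 [ 5.8    0.431  0.306  0.162  0.321  0.451 -2.636  0.049  0.012  0.07 ]
 [ 5.85   0.43   0.307  0.161 -0.335  0.375 -3.952  0.     0.098 -0.026]
 [ 5.9    0.43   0.306  0.161  0.189 -0.988 -3.557 -0.031  0.022  0.012]
 [ 5.95   0.43   0.306  0.161  0.751 -0.454 -2.766 -0.013  0.087  0.061]
 [ 6.     0.43   0.306  0.161 -0.764  0.049 -4.23   0.022  0.034 -0.023]
 [ 6.05   0.43   0.306  0.161 -0.116 -0.417 -2.362  0.007 -0.022  0.027]
 [ 6.1    0.43   0.306  0.161  0.809 -0.757 -2.269  0.055  0.024 -0.016]
 [ 6.15   0.43   0.306  0.161  1.008  0.521 -2.794  0.007 -0.045  0.089]
 [ 6.2    0.43   0.306  0.161  0.492  0.603 -2.611  0.056 -0.04   0.03 ]
 [ 6.25   0.43   0.306  0.161  0.201  0.347 -3.082 -0.063  0.028  0.03 ]]
std [0.758 0.675 0.678 0.039 0.05  0.037] mean [ 0.029  0.087 -3.095  0.007  0.031  0.022]
```

Request:
carry_out(
  motion=[
    {"x": 0.0,"y": 0.03,"z": 0.0,"rx": 0.17,"ry": 0.0,"rz": 0.0,"grip": -1.0},
    {"x": 0.0,"y": -0.03,"z": 0.0,"rx": -0.17,"ry": 0.0,"rz": 0.0,"grip": -1.0},
    {"x": 0.0,"y": -0.03,"z": 0.0,"rx": -0.17,"ry": 0.0,"rz": 0.0,"grip": -1.0},
    {"x": 0.0,"y": 0.03,"z": 0.0,"rx": 0.17,"ry": 0.0,"rz": 0.0,"grip": -1.0},
    {"x": 0.0,"y": 0.03,"z": 0.0,"rx": 0.17,"ry": 0.0,"rz": 0.0,"grip": -1.0},
  ],
)

```text
time: 6.92
tcp_pos: [0.4306, 0.337, 0.1619]
ee_rot: [0.001, -0.0, 0.996, 0.088]
contact_force: [-0.7, 0.2, -3.3]
opening: 0.0581
gripper_force: 69.1
```

```bash
python3 -c "
from h import *
listen(10)"
```

```text
[[ 6.925e+00  4.310e-01  3.370e-01  1.620e-01 -6.710e-01  2.050e-01
  -3.311e+00 -1.300e-01  1.200e-02  1.200e-02]
 [ 6.975e+00  4.310e-01  3.380e-01  1.620e-01  1.007e+00  8.050e-01
  -3.977e+00 -1.200e-01 -1.200e-02  1.000e-02]
 [ 7.025e+00  4.300e-01  3.360e-01  1.610e-01  2.200e-02 -6.400e-01
  -2.767e+00 -1.910e-01  3.900e-02  2.600e-02]
 [ 7.075e+00  4.300e-01  3.350e-01  1.610e-01  1.000e-02  6.800e-02
  -3.136e+00 -1.970e-01  5.700e-02  4.700e-02]
 [ 7.125e+00  4.300e-01  3.350e-01  1.610e-01 -6.500e-01 -6.120e-01
  -3.313e+00 -1.700e-01 -1.900e-02 -1.000e-03]
 [ 7.175e+00  4.300e-01  3.350e-01  1.610e-01 -2.010e-01 -5.342e+00
  -2.549e+00 -6.870e-01  5.500e-02  6.500e-02]
 [ 7.225e+00  4.300e-01  3.350e-01  1.610e-01 -4.570e-01 -2.340e-01
  -2.948e+00 -1.360e-01  3.400e-02 -9.000e-03]
 [ 7.275e+00  4.300e-01  3.360e-01  1.610e-01 -6.730e-01  3.910e-01
  -3.225e+00 -1.190e-01 -7.000e-03 -2.000e-03]
 [ 7.325e+00  4.300e-01  3.360e-01  1.610e-01  4.800e-02 -2.370e-01
  -4.478e+00 -1.480e-01  1.900e-02 -7.200e-02]
 [ 7.375e+00  4.300e-01  3.360e-01  1.610e-01 -4.540e-01 -4.880e-01
  -2.759e+00 -9.900e-02  3.300e-02 -1.300e-02]]
std [0.489 1.638 0.558 0.165 0.026 0.035] mean [-0.202 -0.608 -3.246 -0.2    0.021  0.006]
```

Request:
carry_out(
  motion=[
    {"x": 0.0,"y": -0.03,"z": 0.0,"rx": -0.17,"ry": 0.0,"rz": 0.0,"grip": -1.0},
    {"x": 0.0,"y": -0.03,"z": 0.0,"rx": -0.17,"ry": 0.0,"rz": 0.0,"grip": -1.0},
  ],
)

```text
time: 7.68
tcp_pos: [0.4307, 0.2749, 0.162]
ee_rot: [0.001, 0.0, 0.996, -0.088]
contact_force: [-0.2, 0.2, -3.6]
opening: 0.0582
gripper_force: 69.1
```

```bash
python3 -c "
from h import *
listen(10)"
```

```text
[[ 7.675e+00  4.310e-01  2.750e-01  1.620e-01 -1.920e-01  1.700e-01
  -3.562e+00  2.340e-01  8.000e-03 -1.400e-02]
 [ 7.725e+00  4.310e-01  2.740e-01  1.620e-01 -7.840e-01 -4.090e-01
  -3.430e+00  9.700e-02  1.800e-02 -1.600e-02]
 [ 7.775e+00  4.300e-01  2.760e-01  1.610e-01  2.320e-01  4.140e-01
  -3.012e+00  1.640e-01 -7.300e-02  2.200e-02]
 [ 7.825e+00  4.300e-01  2.770e-01  1.610e-01 -8.010e-01 -3.650e-01
  -3.640e+00  1.400e-01  5.000e-03  1.000e-03]
 [ 7.875e+00  4.300e-01  2.770e-01  1.610e-01 -7.170e-01  4.320e-01
  -3.248e+00  1.380e-01 -5.300e-02 -1.600e-02]
 [ 7.925e+00  4.300e-01  2.770e-01  1.610e-01 -1.350e-01  2.840e-01
  -3.781e+00  1.700e-01  2.300e-02  5.000e-03]
 [ 7.975e+00  4.300e-01  2.760e-01  1.610e-01 -5.900e-01  1.000e-02
  -3.069e+00  1.110e-01  1.000e-02  3.700e-02]
 [ 8.025e+00  4.300e-01  2.760e-01  1.610e-01 -9.070e-01 -1.500e-02
  -3.565e+00  1.220e-01 -7.000e-02  7.400e-02]
 [ 8.075e+00  4.300e-01  2.760e-01  1.620e-01 -5.200e-02  4.400e-02
  -4.277e+00  1.550e-01  7.000e-03 -1.000e-03]
 [ 8.125e+00  4.300e-01  2.760e-01  1.610e-01  4.740e-01  3.290e-01
  -2.445e+00  9.400e-02 -7.000e-03  3.100e-02]]
std [0.455 0.283 0.471 0.039 0.035 0.027] mean [-0.347  0.09  -3.403  0.142 -0.013  0.012]
```

At t=7.175 there was a jolt of -5.3 N and -0.69 N m, well after the hand had stopped. I'll repeat the shake to confirm.

Request:
carry_out(
  motion=[
    {"x": 0.0,"y": 0.03,"z": 0.0,"rx": 0.17,"ry": 0.0,"rz": 0.0,"grip": -1.0},
    {"x": 0.0,"y": 0.03,"z": 0.0,"rx": 0.17,"ry": 0.0,"rz": 0.0,"grip": -1.0},
  ],
)

```text
time: 8.43
tcp_pos: [0.4307, 0.3369, 0.162]
ee_rot: [0.001, -0.0, 0.996, 0.088]
contact_force: [0.3, 0.6, -3.5]
opening: 0.0584
gripper_force: 69.3
```

```bash
sed -i 's/    F=np.array(F); print(F.round(3))/    F=np.array(F); np.set_printoptions(suppress=True); print(F[:,[0,4,5,6,7,8]].round(2).tolist())/' h.py; python3 -c "
from h import *
listen(9)"
```

```text
[[8.43, 0.3, 0.58, -3.45, -0.19, 0.06], [8.48, 1.34, 0.02, -3.55, -0.1, -0.02], [8.52, -0.6, -0.4, -2.98, -0.16, 0.01], [8.57, -0.36, -0.42, -2.19, -0.17, 0.02], [8.62, -0.26, -0.04, -3.55, -0.14, 0.02], [8.68, 0.57, 0.08, -3.29, -0.11, 0.06], [8.72, -0.21, -0.75, -3.26, -0.15, 0.04], [8.78, -0.15, -0.12, -2.7, -0.15, 0.02], [8.82, 0.25, -0.19, -3.85, -0.21, 0.04]]
std [0.56  0.353 0.479 0.034 0.026 0.025] mean [ 0.098 -0.138 -3.202 -0.153  0.028  0.001]
```

Request:
carry_out(
  motion=[
    {"x": 0.0,"y": -0.03,"z": 0.0,"rx": -0.17,"ry": 0.0,"rz": 0.0,"grip": -1.0},
    {"x": 0.0,"y": -0.03,"z": 0.0,"rx": -0.17,"ry": 0.0,"rz": 0.0,"grip": -1.0},
    {"x": 0.0,"y": 0.03,"z": 0.0,"rx": 0.17,"ry": 0.0,"rz": 0.0,"grip": -1.0},
    {"x": 0.0,"y": 0.03,"z": 0.0,"rx": 0.17,"ry": 0.0,"rz": 0.0,"grip": -1.0},
  ],
)

```text
time: 9.38
tcp_pos: [0.4305, 0.337, 0.1618]
ee_rot: [0.0, -0.0, 0.996, 0.087]
contact_force: [-0.5, 0.1, -3.7]
opening: 0.0584
gripper_force: 69.9
```

```bash
python3 -c "
from h import *
listen(9)"
```

```text
[[9.38, -0.55, 0.05, -3.7, -0.1, 0.04], [9.43, -0.39, 0.94, -3.54, -0.14, -0.01], [9.48, 0.08, -0.27, -4.23, -0.21, 0.04], [9.52, -0.09, -0.87, -2.66, -0.16, -0.01], [9.57, -0.16, -0.63, -2.97, -0.16, 0.01], [9.62, 0.31, 0.13, -2.3, -0.13, -0.02], [9.68, -1.2, 1.68, -2.74, 0.05, 0.07], [9.72, -1.01, 0.48, -2.48, -0.13, 0.07], [9.78, -0.62, -0.37, -3.1, -0.14, -0.01]]
std [0.469 0.759 0.595 0.068 0.033 0.023] mean [-0.402  0.126 -3.079 -0.125  0.021  0.002]
```

Request:
carry_out(
  motion=[
    {"x": 0.0,"y": -0.03,"z": 0.0,"rx": -0.17,"ry": 0.0,"rz": 0.0,"grip": -1.0},
  ],
)

```text
time: 9.95
tcp_pos: [0.4304, 0.3048, 0.1614]
ee_rot: [-0.0, 0.0, 1.0, -0.002]
contact_force: [-0.4, 0.8, -3.9]
opening: 0.0584
gripper_force: 70.0
```

```bash
python3 -c "
from h import *
listen(9)"
```

```text
[[9.95, -0.42, 0.81, -3.86, -0.02, 0.04], [10.0, 0.45, -1.18, -2.61, 0.0, 0.03], [10.05, 0.12, 1.03, -3.31, 0.08, 0.07], [10.1, -0.94, 1.12, -3.12, 0.05, -0.02], [10.15, 0.78, 0.05, -4.24, 0.02, -0.01], [10.2, -0.52, -0.6, -3.0, 0.0, 0.01], [10.25, -0.07, 0.04, -3.34, -0.07, 0.02], [10.3, 1.06, -0.72, -2.62, 0.03, 0.06], [10.35, 0.65, 1.26, -2.88, -0.03, 0.0]]
std [0.628 0.847 0.515 0.044 0.029 0.013] mean [ 0.124  0.201 -3.221  0.007  0.023  0.006]
```

Request:
carry_out(
  motion=[
    {"x": 0.0,"y": 0.04,"z": 0.0,"rx": 0.18,"ry": 0.0,"rz": 0.0,"grip": -1.0},
    {"x": 0.0,"y": -0.04,"z": 0.0,"rx": -0.18,"ry": 0.0,"rz": 0.0,"grip": -1.0},
    {"x": 0.0,"y": -0.04,"z": 0.0,"rx": -0.18,"ry": 0.0,"rz": 0.0,"grip": -1.0},
    {"x": 0.0,"y": 0.04,"z": 0.0,"rx": 0.18,"ry": 0.0,"rz": 0.0,"grip": -1.0},
    {"x": 0.0,"y": 0.04,"z": 0.0,"rx": 0.18,"ry": 0.0,"rz": 0.0,"grip": -1.0},
  ],
)

```text
time: 11.02
tcp_pos: [0.4307, 0.3472, 0.162]
ee_rot: [0.001, 0.0, 0.996, 0.093]
contact_force: [-0.7, -0.1, -4.6]
opening: 0.0586
gripper_force: 68.0
```

```bash
python3 -c "
from h import *
listen(9)"
```

```text
[[11.02, -0.74, -0.15, -4.58, -0.21, 0.07], [11.08, -0.79, 1.46, -2.89, -0.09, 0.01], [11.12, 0.02, -0.33, -3.58, -0.27, 0.01], [11.18, 0.06, 0.35, -3.31, -0.22, 0.02], [11.22, -0.31, 0.54, -3.12, -0.17, 0.03], [11.28, -0.71, -1.47, -2.65, -0.15, 0.03], [11.32, -1.35, -0.23, -3.09, -0.2, 0.08], [11.38, 0.8, 0.23, -2.45, -0.15, -0.03], [11.42, 0.27, 1.07, -2.6, -0.22, -0.04]]
std [0.619 0.806 0.611 0.049 0.038 0.039] mean [-0.306  0.162 -3.141 -0.186  0.02   0.   ]
```

Request:
carry_out(
  motion=[
    {"x": 0.0,"y": -0.04,"z": 0.0,"rx": -0.18,"ry": 0.0,"rz": 0.0,"grip": -1.0},
    {"x": 0.0,"y": -0.04,"z": 0.0,"rx": -0.18,"ry": 0.0,"rz": 0.0,"grip": -1.0},
    {"x": 0.0,"y": 0.04,"z": 0.0,"rx": 0.18,"ry": 0.0,"rz": 0.0,"grip": -1.0},
    {"x": 0.0,"y": 0.04,"z": 0.0,"rx": 0.18,"ry": 0.0,"rz": 0.0,"grip": -1.0},
    {"x": 0.0,"y": -0.04,"z": 0.0,"rx": -0.18,"ry": 0.0,"rz": 0.0,"grip": -1.0},
  ],
)

```text
time: 12.1
tcp_pos: [0.4299, 0.3063, 0.1613]
ee_rot: [-0.001, 0.001, 1.0, 0.001]
contact_force: [0.3, -1.5, -3.6]
opening: 0.0582
gripper_force: 68.2
```

```bash
python3 -c "
from h import *
listen(9)"
```

```text
[[12.1, 0.32, -1.51, -3.57, -0.14, 0.04], [12.15, 0.34, -4.86, -3.81, -1.67, 0.24], [12.2, 0.26, 0.55, -3.29, 0.06, -0.02], [12.25, 0.21, 1.01, -2.85, 0.02, 0.01], [12.3, -0.35, 0.31, -2.95, 0.02, -0.05], [12.35, -1.08, 0.04, -3.29, 0.03, 0.04], [12.4, -0.27, 0.1, -3.43, -0.0, -0.03], [12.45, -0.19, 0.72, -2.54, -0.05, 0.04], [12.5, 0.69, 0.29, -2.26, 0.02, 0.01]]
std [0.495 1.723 0.472 0.528 0.081 0.031] mean [-0.008 -0.372 -3.109 -0.19   0.032 -0.002]
```

Request:
carry_out(
  motion=[
    {"x": 0.03,"y": 0.0,"z": 0.0,"rx": 0.0,"ry": -0.18,"rz": 0.0,"grip": -1.0},
    {"x": -0.03,"y": 0.0,"z": 0.0,"rx": 0.0,"ry": 0.18,"rz": 0.0,"grip": -1.0},
    {"x": -0.03,"y": 0.0,"z": 0.0,"rx": 0.0,"ry": 0.18,"rz": 0.0,"grip": -1.0},
    {"x": 0.03,"y": 0.0,"z": 0.0,"rx": 0.0,"ry": -0.18,"rz": 0.0,"grip": -1.0},
  ],
)

```text
time: 13.05
tcp_pos: [0.4304, 0.3054, 0.1606]
ee_rot: [-0.001, 0.0, 1.0, -0.001]
contact_force: [0.4, -0.6, -4.8]
opening: 0.0578
gripper_force: 68.0
```

```bash
python3 -c "
from h import *
listen(9);print(st())"
```

```text
[[13.05, 0.35, -0.56, -4.77, -0.03, -0.11], [13.1, 1.36, 1.89, -1.55, 0.18, 0.05], [13.15, -0.17, -0.58, -2.78, -0.02, 0.05], [13.2, 0.62, -0.39, -2.94, -0.08, 0.04], [13.25, -1.02, -1.26, -2.59, -0.01, 0.0], [13.3, 0.15, 0.28, -3.39, -0.04, 0.01], [13.35, -0.82, -0.22, -4.09, 0.01, 0.03], [13.4, 0.25, 0.45, -3.47, 0.01, 0.02], [13.45, 0.19, -0.08, -3.0, -0.04, 0.03]]
std [0.675 0.836 0.864 0.07  0.047 0.037] mean [ 0.101 -0.053 -3.177 -0.002  0.014  0.003]
[13.5, [0.43, 0.306, 0.161], [-0.001, -0.0, 1.0, -0.0], [-0.065, -1.1, -2.742], [0.042, 0.014, -0.065], 0.058, 68.113]
```

can_1 knocks. A second clear jolt came at rest, -4.9 N and -1.67 N m. Next I'll locate the tray middle.

```bash
python3 - <<'E'
from h import *
for n in("top","scene"):
    c=arm.read_camera(n); r=arm.outline_of(n,"tray_mid")[0]; m=r["region"].astype(np.uint8)
    k=max(cv2.findContours(m,0,2)[0],key=cv2.contourArea)
    P=np.array([at(c,p[0].astype(float),.018)[:2] for p in k])
    (cx,cy),wh,a=cv2.minAreaRect(P.astype(np.float32)); print(n,r["p"],cx,cy,wh,a, P.mean(0))
E
```

```text
top 0.66 0.6399301290512085 0.03298496454954147 (0.15445464849472046, 0.2022826075553894) 6.198009490966797 [0.63351027 0.03406341]
scene 0.82 0.6414361596107483 0.041858576238155365 (0.1548316776752472, 0.2060014009475708) 6.89456033706665 [0.64605526 0.0305709 ]
```

Request:
carry_out(
  motion=[
    {"x": 0.01,"y": -0.013,"z": 0.012,"rx": 0.0,"ry": 0.0,"rz": 0.0,"grip": -1.0},
    {"x": 0.02,"y": -0.026,"z": 0.02,"rx": 0.0,"ry": 0.0,"rz": 0.0,"grip": -1.0},
    {"x": 0.025,"y": -0.032,"z": 0.02,"rx": 0.0,"ry": 0.0,"rz": 0.0,"grip": -1.0},
    {"x": 0.025,"y": -0.032,"z": 0.0,"rx": 0.0,"ry": 0.0,"rz": 0.0,"grip": -1.0},
    {"x": 0.025,"y": -0.032,"z": 0.0,"rx": 0.0,"ry": 0.0,"rz": 0.0,"grip": -1.0},
    {"x": 0.025,"y": -0.032,"z": 0.0,"rx": 0.0,"ry": 0.0,"rz": 0.0,"grip": -1.0},
    {"x": 0.025,"y": -0.032,"z": 0.0,"rx": 0.0,"ry": 0.0,"rz": 0.0,"grip": -1.0},
    {"x": 0.025,"y": -0.032,"z": 0.0,"rx": 0.0,"ry": 0.0,"rz": 0.0,"grip": -1.0},
    {"x": 0.02,"y": -0.025,"z": 0.0,"rx": 0.0,"ry": 0.0,"rz": 0.0,"grip": -1.0},
    {"x": 0.01,"y": -0.013,"z": 0.0,"rx": 0.0,"ry": 0.0,"rz": 0.0,"grip": -1.0},
    {"x": 0.0,"y": 0.0,"z": 0.0,"rx": 0.0,"ry": 0.0,"rz": 0.0,"grip": -1.0},
    {"x": 0.0,"y": 0.0,"z": 0.0,"rx": 0.0,"ry": 0.0,"rz": 0.0,"grip": -1.0},
  ],
)

```text
time: 15.2
tcp_pos: [0.6399, 0.0376, 0.2137]
ee_rot: [-0.0, -0.001, 1.0, 0.0]
contact_force: [-0.8, 1.0, -2.4]
opening: 0.0581
gripper_force: 68.1
```

```bash
python3 - <<'E'
from h import *
listen(8)
c=arm.read_camera("scene"); p=st(); print(p)
t=np.array(p[1]); a=[proj(c,t+[0,0,d]) for d in(-.043,.035)]; print(np.round(a))
u,v=np.mean(a,0).astype(int)
w=arm.read_camera("wrist")["color"]
im=cv2.resize(c["color"][max(v-75,0):v+75,max(u-70,0):u+70],None,fx=3,fy=3)
w=cv2.resize(w,(400,300)); o=np.zeros((max(im.shape[0],300),im.shape[1]+370,3),np.uint8)
o[:im.shape[0],:im.shape[1]]=im; o[:278,im.shape[1]:]=cv2.resize(w,(370,278)); cv2.imwrite("pics/end.png",o)
E
```

```text
[[15.2, -0.78, 0.99, -2.42, 0.02, 0.04], [15.25, 0.41, -0.42, -2.28, -0.01, 0.01], [15.3, 0.03, -0.04, -3.5, 0.06, 0.01], [15.35, 0.18, -0.72, -3.04, 0.03, 0.05], [15.4, 0.09, 0.49, -3.5, 0.02, 0.09], [15.45, -0.58, 0.96, -3.32, 0.03, 0.01], [15.5, 0.03, -0.09, -3.74, -0.01, 0.0], [15.55, 0.36, -0.3, -3.25, 0.03, 0.02]]
std [0.398 0.595 0.491 0.021 0.027 0.027] mean [-0.032  0.11  -3.132  0.019  0.029 -0.016]
[15.65, [0.64, 0.037, 0.214], [0.0, -0.0, 1.0, -0.0], [0.117, -0.327, -2.846], [0.003, 0.029, 0.024], 0.058, 68.124]
[[222. 206.]
 [219. 185.]]
```

View pics/end.png

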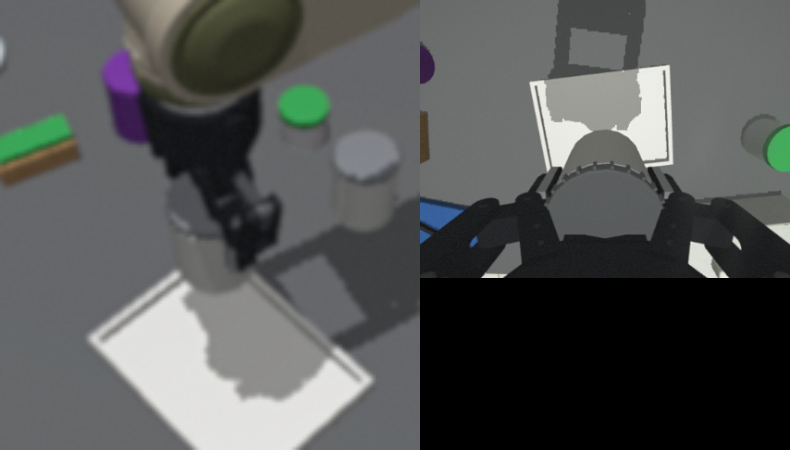

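The can is upright in the jaws (crop at about (210,235)), still, and over the tray. The other things are where they were.

```bash
python3 -c "
from h import *
print(arm.job_done())"
```

```text
the job is handed in; nothing more can be done
None
```

can_1 is the one that rattles: two clear jolts of about 5 N came after the hand had stopped, so I didn't shake can_2 or can_3; I handed in with it held upright and still, about 20 cm above the middle of the tray, at 16 s of the 72 s allowed.

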